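Open the pickling-acid jug with the push-and-turn safety cap

TASK

Open the plastic acid jug: its safety cap spins uselessly unless it is pressed down firmly while it is turned anticlockwise. Feel your way: do not lean on it, or force it against the stop at the end of its turn, so hard that the jug's neck is damaged. Then lift the cap off, set it down gently, right way up, in the middle of the wide shallow white drip dish and let go, leaving the brick, the tweezers, the small bowl and the flux jar where they are.

Things in the scene. Friction and masses are not known exactly. Their poses are not given: they have to be found in the camera images.
- jug: Off-white plastic jug, 160 x 106 mm, in a grey spill tray (200 x 136 x 32 mm) bolted to the bench: neither moves. Origin on the bench under the neck's axis, z up. Loop handle towards its +x, 20 to 118 mm from the axis, top 174 mm up; the tray reaches 133 mm to +x, 67 mm to -x. Over 70 N in all on the jug ruins the neck: pressing and turning take 25 to 35 N, each N m more at the stop 50 N.
- jug_mouth (a point): Centre of the jug's rim, 195 mm above the bench, under the cap. Once the hidden blocks mesh, keep about 20 N on the cap: driving it 45 to 70 degrees anticlockwise (from above) frees the inner cap's three thread lugs; some 20 degrees on is a firm stop. From freed to stop the cap lifts straight off; let go there, it rises 3 mm. The inner cap stays where it was turned: several grasps are fine.
- cap_shell: Black outer shell of the safety cap: ribbed, 58 mm diameter, closed by a flat deck 34 mm above its underside. Origin on its axis at the underside (179 mm above the bench on the jug; 6 mm in the dish), z up. Whole cap 80 g. An unseen inner cap is screwed on the neck. Unpressed, the shell spins freely both ways on the inner cap and undoes nothing.
- cap_deck (a point): Centre of the deck's upper face. Pressed, the whole cap sinks 2 mm on a springy seal (5 to 7 N) and the shell 4 mm more on the inner cap (10 to 20 N). Two blocks under the shell must drop between four on the inner cap, one every 90 degrees; block on block, the shell stops hard 1 mm down (13 N): turn it, still pressed, up to 70 degrees till it drops. Meshed, up to 22 degrees of play.
- cap_bar (a point): Top centre of the straight finger bar that stands on the cap's deck: 48 mm long (along this frame's x), 14 mm thick (along its y), 20 mm tall, centred on the cap's axis; the point is 54 mm above the shell's underside. Turns and sinks with the shell.
- dish: Wide, shallow, round white ceramic drip dish, loose, 350 g: 124 mm across at the rim, 22 mm high, flat inner floor 6 mm above the bench and about 98 mm across. Origin at the centre of its underside, z up. It stands on one side of the jug, the brick on the other.
- brick: Bystander: sand-coloured soldering brick, 65 x 114 x 85 mm high, origin at the centre of its underside.
- ramekin: Bystander: small white ceramic bowl, 76 mm across, 42 mm high, origin at the centre of its underside.
- flux_jar: Bystander: amber jar with a grey lid, 56 mm diameter, 75 mm high, origin at the centre of its underside.
- tweezers: Bystander: brass tweezers, 165 mm long (along x), 8 mm high, lying on the bench between the robot and the jug; origin at mid-length on the bench.
Mind the look-alikes: they are no part of the job. What is shaped like the dish but pink, turquoise or yellow is not meant.

How it is judged:
By the outcome, as a careful person would: the job done as asked, in the order asked, and still so for the second after the job is handed in, with the robot touching nothing.
It also fails if it takes over 72 s, if anything falls off the work surface, if the arm or the gripper's body presses on something with over 40 N, if the wrist force passes 120 N, or if a joint passes its speed limit or range.

ROBOT

A 7-joint arm with a two-finger parallel gripper is mounted at the origin on the work surface. World frame = base frame: x ahead of the robot, y to its left, z up, the work surface at z = 0. Lengths are in m, angles in rad, forces in N, time in s.
With the tool pointing down it reaches from about 0.425 to 0.875 m from the base axis. Payload 9.9 kg.
Tool frame: the origin (TCP) lies on the front face of the gripper's body, between the roots of the fingers; the fingertips stand 73 mm ahead of it and the grasp point (between the pads) lies 54 mm ahead of it (hold_point_z is the distance from the TCP to the grasp point, in m); z points along the fingers, x is the direction in which the jaws open and shut, and the axes are right-handed (so a half turn about z gives the same grasp; the last joint's range is limited). The gripper opens to 85 mm and grips with 20 to 120 N. Pads are 22 mm wide; open, the fingers measure 114 mm over their backs; the gripper's body (76 mm by 85 mm) begins 54 mm behind the grasp point. The pads swing forward as they close: fully open they stand 13 mm farther back than shut.
Start: joints at [-1.399, 0.576, 0.025, 1.437, -0.015, 1.129, -0.057], TCP at [0.171, 0.653, 0.304] pointing down, gripper open.
Joint ranges: [-2.76, 2.76], [-0.34, 2.15], [-1.52, 1.57], [0.19, 2.46], [-1.09, 4.23], [0.17, 1.99], [-2.82, 2.82]. Speed limits (rad/s): [2.22, 2.22, 3.01, 3.01, 3.14, 3.14, 3.14].

INTERFACE

Orientations are given as a 3x3 rotation matrix whose columns are the frame's x, y, z axes.
In Python, from cell import observe, grab_frame, get_calibration, close_job, hold_point_z gives the robot as it stands.
- The arm moves only by the shell command python3 -m pendant 'ROWS' [OPENING] [FORCE]. ROWS is JSON, a list of rows, each a list of 6 numbers: the shift along the tool's x, y, z in mm, then the turn, a rotation vector about the tool's x, y, z in degrees. In form: [[x, y, z, rx, ry, rz], ...]. A call has 1 to 12 rows; each row is the pose to reach, as a shift and turn from the pose commanded when the call began, along the tool's axes at that moment; what a row does not reach only later rows make up. A row lasts 1/8 s, in which the tool goes at most 62.5 mm and 10.7 degrees, less where a joint would pass 70% of its speed; a pose out of reach is approached as far as the arm can. A call with a gripper value outside its range is refused whole. OPENING is the finger opening in mm, from 0 to 85.4, set as the call begins (- or left out, the last holds). The fingers move at their own pace and stop on an object; FORCE is the grip in N (left out, the last holds). Time passes only in rows, so rows that repeat a pose let the fingers close. It gives the time, the measured TCP pose, the force and the opening at its end, in the units of the state.
- observe(): the state, without advancing time (a new reading comes with each control period).
- grab_frame(name): name is "scene" or "top" or "wrist"; returns the picture (420x560x3 uint8, red, green, blue); there is no depth.
- get_calibration(name): a dict with "fx", "fy", "cx", "cy" (pixels), "dist_coeffs" ([k1, k2, p1, p2, k3] as OpenCV has them; the pictures are not rectified), "R" (3x3) and "t" (3): a world point X has camera coordinates R X + t. Camera axes: x right, y down, z forward; pixel columns grow to the right and rows downward; lengths in m; the calibration is good to about 2 mm. A picture is of the moment at which its call begins: read the wrist's pose just before it. get_calibration takes no time and is no camera call; for the wrist camera it gives the pose at the moment of the call.
- close_job(): hands the job in, once; it reports no verdict.
The state is a dict: "time_s": time; "joint_pos": joint angles; "joint_vel": joint speeds; "joint_torque": joint torques, N m; "eef_pos": TCP position; "tool_rot": TCP orientation; "wrist_force": force on the tool from outside, world axes, zero at the start; "ft_torque": the same for the moment, N m; "grip_width": opening from 0.0 (shut) to 1.0 (fully open).
Only numpy, scipy, OpenCV 4.12 (cv2) and the standard library are available. Lean on these libraries where they do the work, as an engineer would, in place of code of your own. Each camera call takes 0.05 s, during which the arm holds its last target.

## Working session

There is one attempt and no reset: what is moved stays moved. The work goes in short steps, Python scripts to look and compute and a shell command to move; the robot and the scene stay as the last step left them, time stands still between calls to the robot, and variables do not carry over. Pictures are saved under pics/ and viewed, and the job is handed in when it is done.

```bash
ls; mkdir -p pics; python3 - <<'E'
from cell import *
import cv2,numpy as np
s=observe();print(s)
for n in("scene","top"):
    f=grab_frame(n);cv2.imwrite(f"pics/{n}0.png",f[:,:,::-1]);c=get_calibration(n);print(n,c)
print(hold_point_z)
E
```

```text
pics
{'time_s': 0.0, 'joint_pos': array([-1.39880998,  0.57654262,  0.02482998,  1.43795392, -0.01500846,
        1.12900205, -0.05649906]), 'joint_vel': array([-0.00049297, -0.00050116, -0.00021739,  0.00050099,  0.00022238,
       -0.00161384, -0.00088319]), 'joint_torque': array([ 2.72800717e-04, -7.65761733e+01,  2.25124776e+00, -2.85948622e+01,
        1.55085814e-02,  1.31481048e-02,  1.96089127e-05]), 'eef_pos': array([0.17066989, 0.65270078, 0.30301897]), 'tool_rot': array([[ 2.52964699e-01,  9.67475442e-01, -3.62026196e-04],
       [ 9.67473980e-01, -2.52964947e-01, -1.68317355e-03],
       [-1.72000901e-03,  7.55325653e-05, -9.99998518e-01]]), 'wrist_force': array([-0.66933528, -0.05712472,  0.34175818]), 'ft_torque': array([-0.00893596, -0.00495312,  0.05205681]), 'grip_width': 1.0020082081151414}
scene {'fx': 475.910399044226, 'fy': 475.910399044226, 'cx': 278.24115579142523, 'cy': 205.31609402263496, 'dist_coeffs': array([-0.06834004,  0.        ,  0.        ,  0.        ,  0.        ]), 'R': array([[-0.42492921,  0.90519676, -0.00734731],
       [ 0.78255115,  0.36325121, -0.50563055],
       [-0.45502622, -0.22060683, -0.86271882]]), 't': array([ 0.40285447, -0.28792908,  1.86490207])}
top {'fx': 410.18236326620666, 'fy': 410.18236326620666, 'cx': 286.97954520472416, 'cy': 216.7451925806671, 'dist_coeffs': array([-0.02627151,  0.        ,  0.        ,  0.        ,  0.        ]), 'R': array([[ 0.01044593, -0.99980135, -0.01697457],
       [-0.99536389, -0.00877342, -0.09577968],
       [ 0.09561173,  0.01789639, -0.99525781]]), 't': array([-0.17090218,  0.56868005,  1.51512525])}
0.0539
```

View pics/scene0.png

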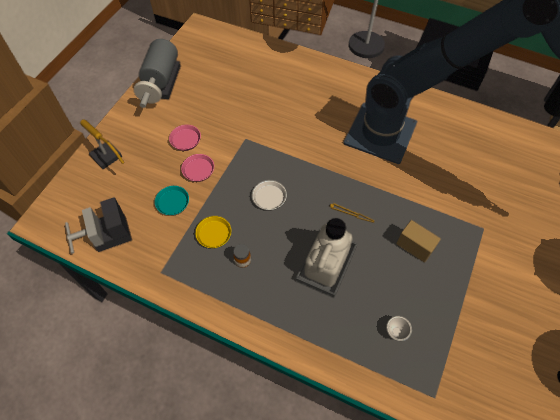

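View pics/top0.png

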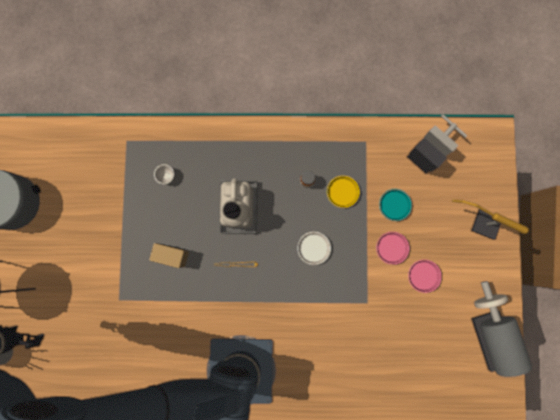

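Candidates: 
- **White dish:** scene (269,195), top (314,248).
- **Look-alikes:** yellow, scene (213,232); turquoise (172,200); pink (197,167) and (184,138); small white ramekin (399,328).
- **Cap:** black, scene (336,229), top (232,210).

I'll take close crops to check these.

```bash
python3 - <<'E'
import cv2,numpy as np
s=cv2.imread("pics/scene0.png");t=cv2.imread("pics/top0.png")
a=cv2.resize(s[165:305,240:440],None,fx=4,fy=4,interpolation=cv2.INTER_CUBIC)
b=cv2.resize(t[150:290,150:350],None,fx=4,fy=4,interpolation=cv2.INTER_CUBIC)
cv2.imwrite("pics/sc1.png",a);cv2.imwrite("pics/tc1.png",b)
E
```

```text
(no output)
```

View pics/sc1.png

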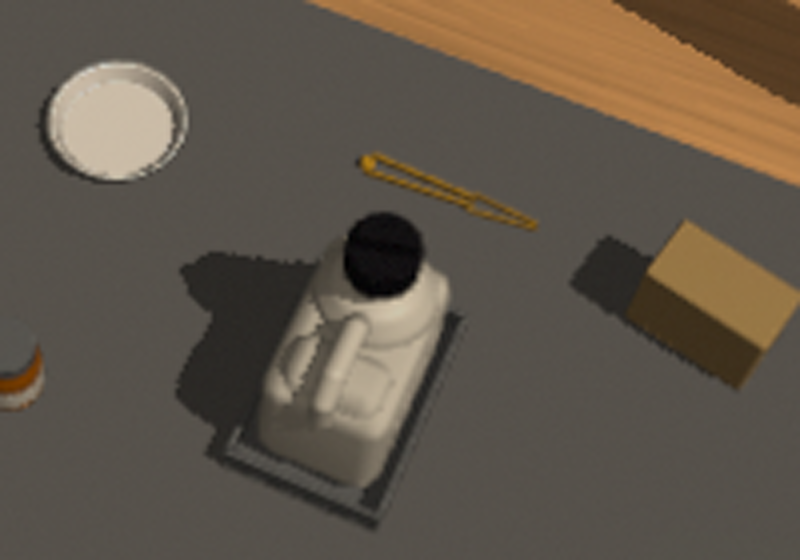

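View pics/tc1.png

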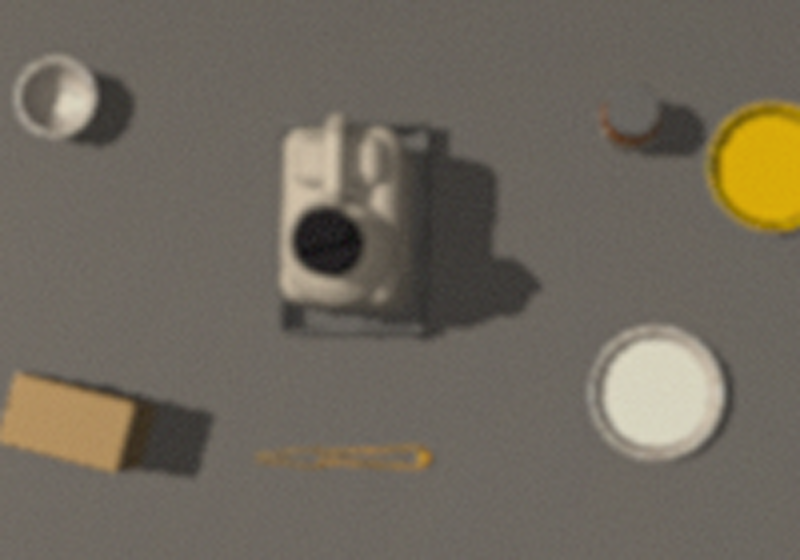

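The scene crop shows the white dish with its rim centred near (117,121) and the black cap near (383,255). In the top crop the dish is at (656,392) and the cap at (328,240). Next I'll triangulate both.

```bash
cat > h.py <<'E'
from cell import *
import cv2,numpy as np
def ray(c,uv):
    K=np.array([[c['fx'],0,c['cx']],[0,c['fy'],c['cy']],[0,0,1]])
    p=cv2.undistortPoints(np.array([[uv]],float),K,np.array(c['dist_coeffs']))[0,0]
    R=np.array(c['R']);t=np.array(c['t'])
    o=-R.T@t;d=R.T@np.array([p[0],p[1],1]);return o,d/np.linalg.norm(d)
def tri(rs):
    A=np.zeros((3,3));b=np.zeros(3)
    for o,d in rs:
        P=np.eye(3)-np.outer(d,d);A+=P;b+=P@o
    x=np.linalg.solve(A,b);return x,[np.linalg.norm((np.eye(3)-np.outer(d,d))@(x-o)) for o,d in rs]
def atz(r,z):
    o,d=r;return o+d*(z-o[2])/d[2]
def proj(c,X):
    K=np.array([[c['fx'],0,c['cx']],[0,c['fy'],c['cy']],[0,0,1]])
    return cv2.projectPoints(np.atleast_2d(np.array(X,float)),cv2.Rodrigues(np.array(c['R']))[0],np.array(c['t']),K,np.array(c['dist_coeffs']))[0][:,0]
E
python3 - <<'E'
from h import *
cs,ct=get_calibration("scene"),get_calibration("top")
f=lambda u,v,ou,ov:(ou+(u+.5)/4-.5,ov+(v+.5)/4-.5)
for n,a,b in(("cap",(383,252),(328,240)),("dish",(117,121),(656,392)),("brick",(735,265),(68,420)),("jar",(5,350),(633,112))):
    A=ray(cs,f(*a,240,165));B=ray(ct,f(*b,150,150))
    print(n,tri([A,B]),atz(A,.213),atz(B,.213),atz(A,.022),atz(B,.022))
# tray corners, tweezers, ramekin from top at z
for n,uv,z in(("tray br",(432,333),.03),("tray bl",(283,328),.03),("tray tr",(447,130),.03),("tw l",(258,458),.005),("tw r",(430,458),.005),("ram",(56,97),.042)):
    print(n,atz(ray(ct,f(*uv,150,150)),z))
E
```

```text
cap (array([0.5758152 , 0.01646341, 0.20123771]), [np.float64(0.00024972884054284117), np.float64(0.00024972884054289544)]) [0.58214404 0.01749214 0.213     ] [0.57440144 0.01488152 0.213     ] [ 0.48111045 -0.00290633  0.022     ] [0.59588246 0.04436837 0.022     ]
dish (array([ 0.45602633, -0.26697888,  0.01824616]), [np.float64(0.0007437270224640752), np.float64(0.000743727022464004)]) [ 0.56238658 -0.21131724  0.213     ] [ 0.45159307 -0.25703187  0.213     ] [ 0.45834191 -0.26658683  0.022     ] [ 0.4556539  -0.26611552  0.022     ]
brick (array([0.42183524, 0.26359016, 0.10963574]), [np.float64(0.005087604143632279), np.float64(0.005087604143632372)]) [0.48219374 0.25938254 0.213     ] [0.42348832 0.2263729  0.213     ] [0.36592747 0.27584878 0.022     ] [0.42356254 0.28585949 0.022     ]
jar (array([ 0.71356455, -0.24262046,  0.06029038]), [np.float64(0.0007575524199341082), np.float64(0.0007575524199340756)]) [ 0.77153573 -0.20046667  0.213     ] [ 0.6836808  -0.23694261  0.213     ] [ 0.69936591 -0.25408261  0.022     ] [ 0.72066293 -0.24317662  0.022     ]
tray br [ 0.50837012 -0.05639414  0.03      ]
tray bl [0.51169715 0.08349351 0.03      ]
tray tr [ 0.70059426 -0.06725826  0.03      ]
tw l [0.3898775  0.10862418 0.005     ]
tw r [ 0.39175565 -0.0542808   0.005     ]
ram [0.72762955 0.30292224 0.042     ]
```

```bash
python3 - <<'E'
from h import *
s=observe();c=get_calibration("wrist");R=s['tool_rot'];o=-c['R'].T@c['t']
print(c['fx'],c['cx'],c['cy'],c['dist_coeffs'])
print("cam in tool",R.T@(o-s['eef_pos']),"\n",R.T@c['R'].T)
for g in([.50,-.02,.38],[.575,.015,.36],[.47,-.16,.38]): print(1000*R.T@(np.array(g)-s['eef_pos']))
E
```

```text
328.62273920945404 282.3882981960723 208.5546252089626 [-0.05194349  0.          0.          0.          0.        ]
cam in tool [ 0.00162876 -0.07943237 -0.06970619] 
 [[ 9.99998471e-01  1.40816060e-03  1.03687064e-03]
 [-1.65908438e-03  9.51372128e-01  3.08039481e-01]
 [-5.52680767e-04 -3.08040730e-01  9.51373009e-01]]
[-567.66687053  488.81759627  -76.005221  ]
[-514.79993428  552.52028     -56.07897858]
[-710.7018627   495.2165643   -75.79492663]
```

```bash
python3 -m pendant '[[-30,25,-20,0,0,0],[-75,65,-50,0,0,0],[-125,107,-76,0,0,0],[-175,150,-76,0,0,0],[-225,194,-76,0,0,0],[-275,237,-76,0,0,0],[-325,280,-76,0,0,0],[-375,323,-76,0,0,0],[-425,366,-76,0,0,0],[-475,409,-76,0,0,0],[-525,452,-76,0,0,0],[-567,489,-76,0,0,0]]'; python3 - <<'E'
from h import *
s=observe();print(s['time_s'],s['eef_pos'],s['joint_pos'],s['wrist_force'],s['tool_rot'].round(3))
f=grab_frame("wrist");cv2.imwrite("pics/w1.png",f[:,:,::-1])
s=observe();print(s['time_s'],s['eef_pos'],np.abs(s['joint_vel']).max())
c=get_calibration("wrist");f=grab_frame("wrist");cv2.imwrite("pics/w2.png",f[:,:,::-1]);np.save("w2.npy",c,allow_pickle=True)
E
```

```text
time_s: 1.6
eef_pos: [0.4859, 0.0089, 0.3799]
tool_rot: [[0.253, 0.968, 0.0], [0.968, -0.253, 0.0], [0.0, 0.0, -1.0]]
wrist_force: [2.2, 1.2, -0.1]
grip_width: 1.002
1.6 [0.48594915 0.00892851 0.37992025] [-0.39583899  0.23689567  0.3609125   1.80468352 -0.09267971  1.11633034
  1.31201545] [ 2.23453108  1.23483615 -0.10720157] [[ 0.253  0.968  0.   ]
 [ 0.968 -0.253  0.   ]
 [ 0.     0.    -1.   ]]
1.65 [4.88305497e-01 4.09153486e-04 3.80205549e-01] 0.21328767472892793
```

View pics/w2.png

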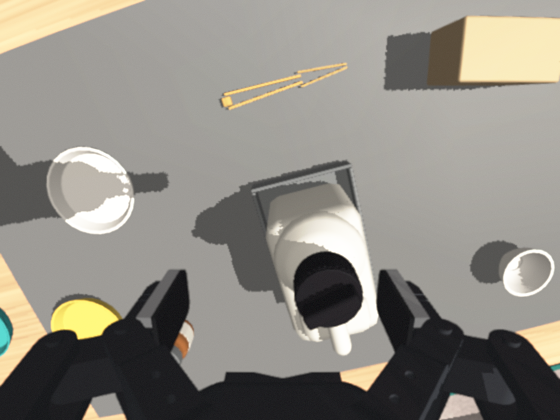

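The wrist view shows the cap near (328,290), the dish at (90,190), the tweezers at (285,85), and the brick at top right. The arm was still settling, so I'll take two settled views, one from each of two places.

```bash
python3 -m pendant '[[0,0,0,0,0,0],[0,0,0,0,0,0],[0,0,0,0,0,0]]'; cat > snap.py <<'E'
import sys
from h import *
n=sys.argv[1]
s=observe();c=get_calibration("wrist");f=grab_frame("wrist");cv2.imwrite(f"pics/{n}.png",f[:,:,::-1]);np.save(f"{n}.npy",c,allow_pickle=True)
print(s['time_s'],s['eef_pos'].round(4),s['joint_pos'].round(3),np.abs(s['joint_vel']).max(),s['wrist_force'].round(2),s['ft_torque'].round(2))
E
python3 snap.py w3
python3 -m pendant '[[-30,-20,0,0,0,0],[-60,-40,0,0,0,0],[-90,-60,0,0,0,0],[-110,-60,0,0,0,0],[-110,-60,0,0,0,0],[-110,-60,0,0,0,0],[-110,-60,0,0,0,0]]'; python3 snap.py w4
python3 - <<'E'
import cv2,numpy as np
for n in("w3","w4"):
    a=cv2.imread(f"pics/{n}.png");print(a.shape)
a=cv2.imread("pics/w3.png")
cv2.imwrite("pics/w3c.png",cv2.resize(a[220:350,250:420],None,fx=4.5,fy=4.5,interpolation=cv2.INTER_CUBIC))
E
```

```text
time_s: 2.08
eef_pos: [0.4852, 0.012, 0.3799]
tool_rot: [[0.251, 0.968, -0.0], [0.968, -0.251, 0.0], [0.0, -0.0, -1.0]]
wrist_force: [-0.1, 0.2, 0.5]
grip_width: 0.996
2.075 [0.4852 0.012  0.3799] [-0.401  0.236  0.359  1.806 -0.092  1.116  1.307] 0.0048111462317252844 [-0.14  0.25  0.52] [0.01 0.04 0.02]
time_s: 3.0
eef_pos: [0.4, -0.0796, 0.3798]
tool_rot: [[0.251, 0.968, -0.0], [0.968, -0.251, -0.0], [-0.0, -0.0, -1.0]]
wrist_force: [-0.3, -0.3, 0.1]
grip_width: 0.999
3.0 [ 0.4    -0.0796  0.3798] [-0.293  0.104  0.421  1.966 -0.048  1.082  1.465] 0.004062777169130295 [-0.25 -0.26  0.14] [-0.05  0.02 -0.04]
(420, 560, 3)
(420, 560, 3)
```

View pics/w3c.png

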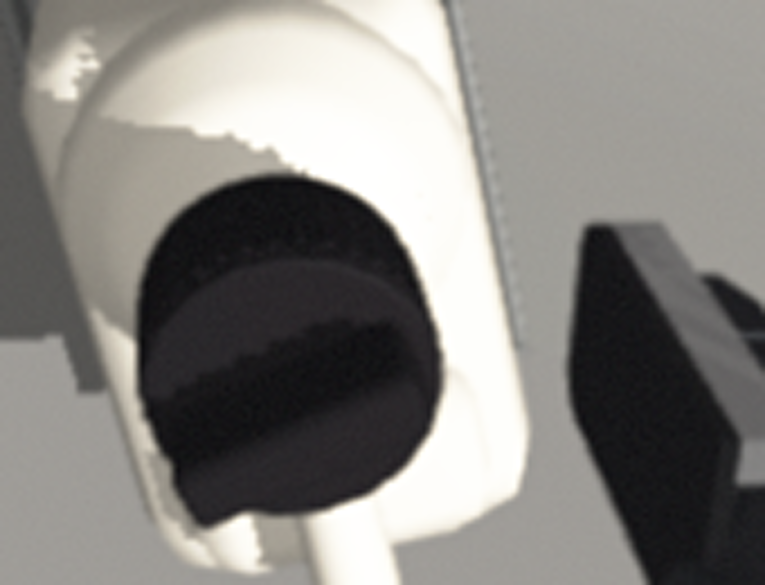

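View pics/w4.png

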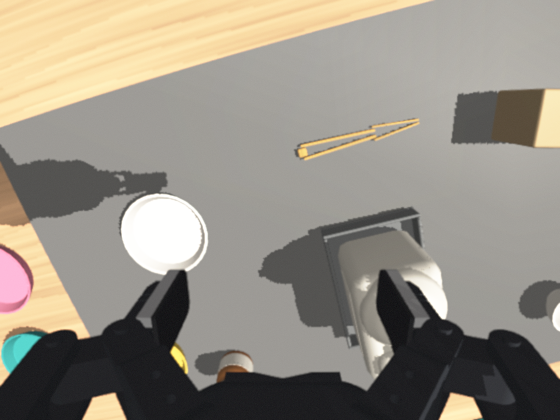

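w3c shows the cap deck and finger bar. In w4 the finger hides the cap, though the dish is clear at (165,233). I'll take another cap view from further along +y.

```bash
python3 -m pendant '[[40,10,0,0,0,0],[80,20,0,0,0,0],[120,25,-20,0,0,0],[160,30,-30,0,0,0],[175,30,-30,0,0,0],[175,30,-30,0,0,0],[175,30,-30,0,0,0],[175,30,-30,0,0,0]]'; python3 snap.py w5
python3 - <<'E'
import cv2,numpy as np
for n,(a,b,c,d) in {"w3":(230,350,265,365),"w5":(190,310,180,280)}.items():
    im=cv2.imread(f"pics/{n}.png")
    q=cv2.resize(im[a:b,c:d],None,fx=5,fy=5,interpolation=cv2.INTER_CUBIC)
    g=np.clip(q.astype(float)*3.5-30,0,255).astype(np.uint8);cv2.imwrite(f"pics/{n}d.png",g)
E
```

```text
time_s: 4.05
eef_pos: [0.4726, 0.0799, 0.4098]
tool_rot: [[0.255, 0.967, -0.0], [0.967, -0.255, -0.0], [-0.0, -0.0, -1.0]]
wrist_force: [-0.4, -0.7, -0.8]
grip_width: 1.002
4.05 [0.4726 0.0799 0.4098] [-0.513  0.2    0.31   1.762 -0.065  1.189  1.128] 0.006958760004713497 [-0.44 -0.73 -0.81] [-0.04 -0.02 -0.05]
```

View pics/w5.png

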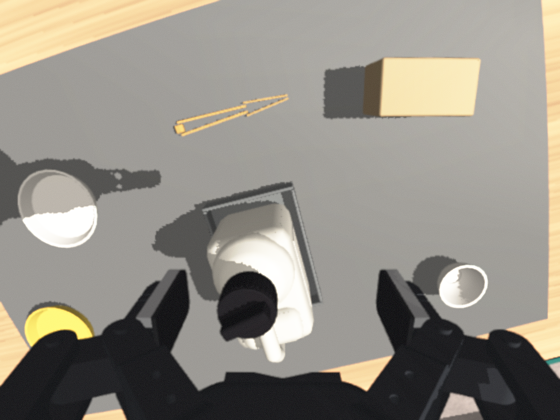

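View pics/w3d.png

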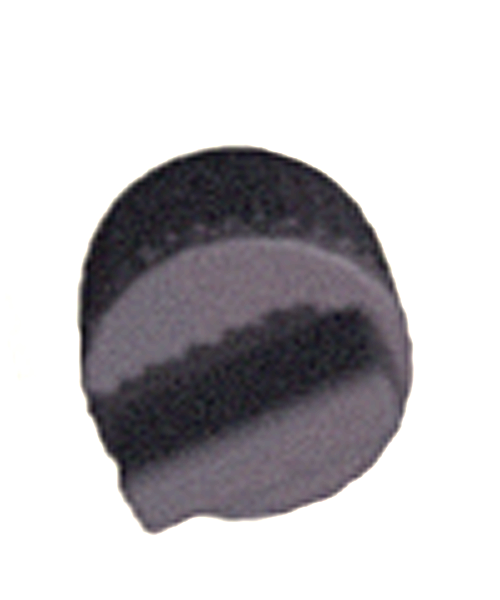

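```bash
python3 - <<'E'
import cv2,numpy as np
im=cv2.imread("pics/w5.png")
q=cv2.resize(im[255:355,195:295],None,fx=5.5,fy=5.5,interpolation=cv2.INTER_CUBIC)
cv2.imwrite("pics/w5d.png",np.clip(q.astype(float)*3.5-30,0,255).astype(np.uint8))
im=cv2.imread("pics/w3.png")
q=cv2.resize(im[245:345,270:370],None,fx=5.5,fy=5.5,interpolation=cv2.INTER_CUBIC)
cv2.imwrite("pics/w3e.png",np.clip(q.astype(float)*6-150,0,255).astype(np.uint8))
E
```

```text
(no output)
```

View pics/w5d.png

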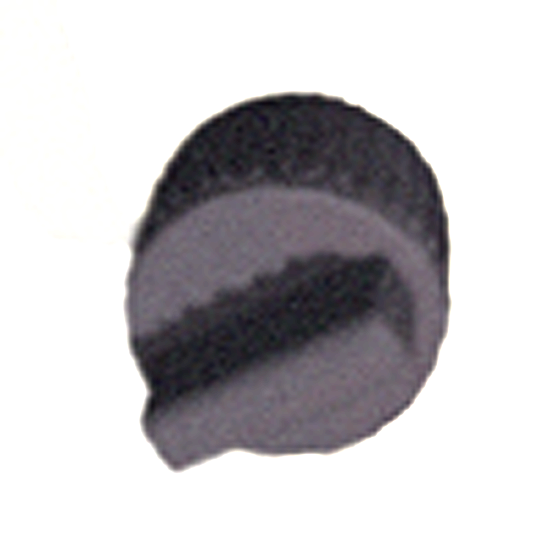

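View pics/w3e.png

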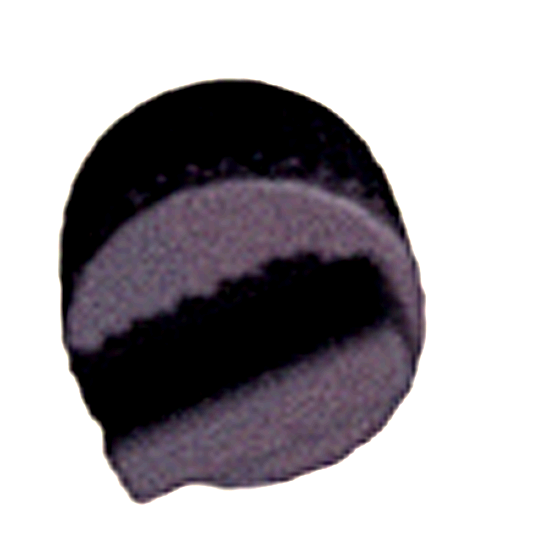

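w3e and w5d both show the bar's top edge facing the robot:
- **w3e:** (105,450) to (390,318), far-left corner (140,503).
- **w5d:** (145,412) to (385,318), far-left corner (178,470).

I'll fit the cap centre, height and yaw to these points plus the silhouette.

```bash
cat > fit.py <<'E'
from h import *
from scipy.optimize import least_squares
C={n:np.load(n+".npy",allow_pickle=True).item() for n in("w3","w4","w5")}
g=lambda p,o:((p[0]+.5)/5.5-.5+o[0],(p[1]+.5)/5.5-.5+o[1])
pts={"w3":[g(p,(270,245)) for p in((105,450),(140,503),(390,318))],"w5":[g(p,(195,255)) for p in((145,412),(178,470),(385,318))]}
for i in range(3): print(tri([ray(C[n],pts[n][i]) for n in("w3","w5")]))
# silhouettes
def sil(n,box):
    im=cv2.imread(f"pics/{n}.png").max(2);a,b,c,d=box
    m=np.zeros_like(im);m[a:b,c:d]=(im[a:b,c:d]<75)
    k,l,st,ce=cv2.connectedComponentsWithStats(m);i=1+np.argmax(st[1:,4]);return (l==i).astype(np.uint8)
S={"w3":sil("w3",(245,345,270,370)),"w5":sil("w5",(262,345,212,290))}
def model(p):
    x,y,z,yaw=p
    t=np.linspace(0,2*np.pi,90,endpoint=False)
    shell=[np.c_[x+.029*np.cos(t),y+.029*np.sin(t),0*t+z+h] for h in(0,.034)]
    c,s=np.cos(yaw),np.sin(yaw)
    b=np.array([[sx*.024,sy*.007] for sx,sy in((-1,-1),(1,-1),(1,1),(-1,1))])@np.array([[c,s],[-s,c]])+[x,y]
    bar=[np.c_[b,np.full(4,z+h)] for h in(.034,.054)]
    return np.vstack(shell),np.vstack(bar)
def render(p,n,sc=4):
    m=np.zeros((420*sc,560*sc),np.uint8)
    for P in model(p):
        q=(proj(C[n],P)+.5)*sc-.5
        cv2.fillConvexPoly(m,cv2.convexHull(q.astype(np.float32)).astype(np.int32),1)
    return cv2.resize(m.astype(np.float32),(560,420),interpolation=cv2.INTER_AREA)
def cost(p):
    return sum(np.abs(render(p,n)-S[n]).sum() for n in S)
if __name__=="__main__":
    from scipy.optimize import minimize
    for n in S: print(n,S[n].sum())
    best=None
    for yaw in np.radians([-20,-5,10,25,-40]):
        p0=np.array([.575,.015,.179,yaw])
        r=minimize(cost,p0,method="Nelder-Mead",options=dict(initial_simplex=np.vstack([p0]+[p0+d for d in np.diag([.005,.005,.005,.15])]),xatol=1e-5,fatol=.1))
        print(r.x,np.degrees(r.x[3]),r.fun)
        if best is None or r.fun<best.fun: best=r
    o={"w3":(245,345,270,370),"w5":(255,355,195,295)}
    for n in S:
        im=cv2.imread(f"pics/{n}.png");a,b,c,d=o[n];q=cv2.resize(im[a:b,c:d],None,fx=5.5,fy=5.5,interpolation=cv2.INTER_CUBIC);q=np.clip(q.astype(float)*3.5-30,0,255).astype(np.uint8)
        for P in model(best.x):
            Q=((proj(C[n],P)-[c,a]+.5)*5.5-.5).astype(int);h=len(Q)//2
            for k in(Q[:h],Q[h:]): cv2.polylines(q,[k],True,(0,255,0),1)
        cv2.imwrite(f"pics/{n}fit.png",q)
E
python3 fit.py
python3 - <<'E'
import cv2,numpy as np
cv2.imwrite("pics/fit.png",cv2.resize(np.hstack([cv2.imread("pics/w3fit.png"),cv2.imread("pics/w5fit.png")]),(800,400)))
E
```

```text
(array([ 0.5760298 , -0.00415282,  0.22697992]), [np.float64(0.0009481360511514789), np.float64(0.0009481360511516033)])
(array([ 0.58644628, -0.00139263,  0.22863975]), [np.float64(8.915508520956355e-06), np.float64(8.91550852097446e-06)])
(array([0.56603024, 0.04069948, 0.22718725]), [np.float64(0.0005933050764586429), np.float64(0.0005933050764586035)])
w3 4097
w5 3290
[ 0.57871814  0.01785983  0.17146817 -0.25746765] -14.751809770820005 793.4375
[ 5.78793204e-01  1.78564266e-02  1.71378986e-01 -3.06812766e-04] -0.01757907657273636 794.375
[0.57873102 0.01798941 0.17169298 0.25472165] 14.59447522775355 799.875
[0.57861016 0.01770803 0.17137696 0.53760026] 30.802226071315125 764.625
[ 0.5787416   0.01820244  0.17121862 -1.39065161] -79.6784678030074 303.625
```

View pics/fit.png

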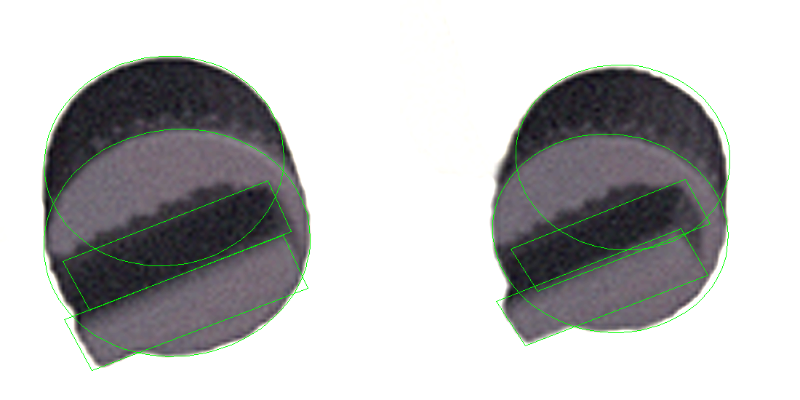

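The bar's yaw is clear, about 100° in world axes, but the fitted height disagrees with the nominal by 8 mm. I'll check with the height fixed and with each view fitted alone.

```bash
cat > fit2.py <<'E'
from fit import *
import fit
from scipy.optimize import minimize
def run(keys,p0,free):
    p0=np.array(p0,float);free=np.array(free)
    def f(q):
        p=p0.copy();p[free]=q;return sum(np.abs(render(p,n)-S[n]).sum() for n in keys)
    d=np.diag(np.array([.005,.005,.005,.15])[free])
    r=minimize(f,p0[free],method="Nelder-Mead",options=dict(initial_simplex=np.vstack([p0[free]]+[p0[free]+k for k in d]),xatol=1e-5,fatol=.1))
    p=p0.copy();p[free]=r.x;return p.round(4),np.degrees(p[3]).round(1),r.fun
for z in(.171,.175,.179):
  for k in(["w3"],["w5"],["w3","w5"]): print(z,k,run(k,[.577,.017,z,np.radians(102)],[0,1,3]))
print(run(["w3"],[.577,.017,.177,np.radians(102)],[0,1,2,3]))
print(run(["w5"],[.577,.017,.177,np.radians(102)],[0,1,2,3]))
E
python3 fit2.py
python3 - <<'E'
import cv2
for n,(a,b,c,d) in {"w3":(245,345,270,370),"w5":(255,355,195,295)}.items():
    from fit import S
    print(n,cv2.boundingRect(S[n]))
E
```

```text
(array([ 0.5760298 , -0.00415282,  0.22697992]), [np.float64(0.0009481360511514789), np.float64(0.0009481360511516033)])
(array([ 0.58644628, -0.00139263,  0.22863975]), [np.float64(8.915508520956355e-06), np.float64(8.91550852097446e-06)])
(array([0.56603024, 0.04069948, 0.22718725]), [np.float64(0.0005933050764586429), np.float64(0.0005933050764586035)])
0.171 ['w3'] (array([0.5788, 0.0184, 0.171 , 1.8187]), np.float64(104.2), np.float64(124.4375))
0.171 ['w5'] (array([0.5787, 0.0173, 0.171 , 1.7972]), np.float64(103.0), np.float64(130.125))
0.171 ['w3', 'w5'] (array([0.5788, 0.0181, 0.171 , 1.7543]), np.float64(100.5), np.float64(302.0))
0.175 ['w3'] (array([0.5765, 0.0188, 0.175 , 1.737 ]), np.float64(99.5), np.float64(202.625))
0.175 ['w5'] (array([0.5759, 0.0187, 0.175 , 1.8301]), np.float64(104.9), np.float64(198.25))
0.175 ['w3', 'w5'] (array([0.5765, 0.0186, 0.175 , 1.734 ]), np.float64(99.3), np.float64(403.3125))
0.179 ['w3'] (array([0.5748, 0.0189, 0.179 , 1.6315]), np.float64(93.5), np.float64(320.3125))
0.179 ['w5'] (array([0.5751, 0.019 , 0.179 , 1.6244]), np.float64(93.1), np.float64(259.5625))
0.179 ['w3', 'w5'] (array([0.5745, 0.019 , 0.179 , 1.7605]), np.float64(100.9), np.float64(608.8125))
(array([0.5797, 0.0187, 0.1696, 1.9692]), np.float64(112.8), np.float64(136.5))
(array([0.5818, 0.0158, 0.1663, 1.8109]), np.float64(103.8), np.float64(104.5625))
(array([ 0.5760298 , -0.00415282,  0.22697992]), [np.float64(0.0009481360511514789), np.float64(0.0009481360511516033)])
(array([ 0.58644628, -0.00139263,  0.22863975]), [np.float64(8.915508520956355e-06), np.float64(8.91550852097446e-06)])
(array([0.56603024, 0.04069948, 0.22718725]), [np.float64(0.0005933050764586429), np.float64(0.0005933050764586035)])
w3 (280, 259, 68, 78)
w5 (218, 272, 59, 69)
```

The wrist fits, top view and scene view agree on the cap axis to within a few mm, about (0.577, 0.017), with bar yaw near 102.5°. I'll go above the bar, turning the jaws across it (clockwise 63°, which also leaves wrist travel for the anticlockwise turn), and look again.

```bash
python3 -m pendant '[[-5,20,0,0,0,9],[-10,40,0,0,0,18],[-16,60,10,0,0,27],[-24,80,20,0,0,36],[-30,100,35,0,0,45],[-34,117,50,0,0,54],[-34,117,65,0,0,62.8],[-34,117,80,0,0,62.8],[-34,117,90,0,0,62.8],[-34,117,90,0,0,62.8],[-34,117,90,0,0,62.8]]' 45; python3 snap.py w6; python3 - <<'E'
import cv2,numpy as np
im=cv2.imread("pics/w6.png")
q=cv2.resize(im[180:380,150:410],None,fx=3,fy=3,interpolation=cv2.INTER_CUBIC)
cv2.imwrite("pics/w6c.png",np.clip(q.astype(float)*2.5-20,0,255).astype(np.uint8))
E
```

```text
time_s: 5.48
eef_pos: [0.5777, 0.0186, 0.3205]
tool_rot: [[0.976, 0.218, 0.001], [0.218, -0.976, 0.0], [0.001, -0.0, -1.0]]
wrist_force: [0.7, 0.1, -0.2]
grip_width: 0.524
5.475 [0.5777 0.0186 0.3205] [-0.464  0.462  0.54   1.691 -0.266  1.061  0.38 ] 0.005324539427694087 [ 0.68  0.15 -0.15] [-0.02 -0.07  0.  ]
```

View pics/w6c.png

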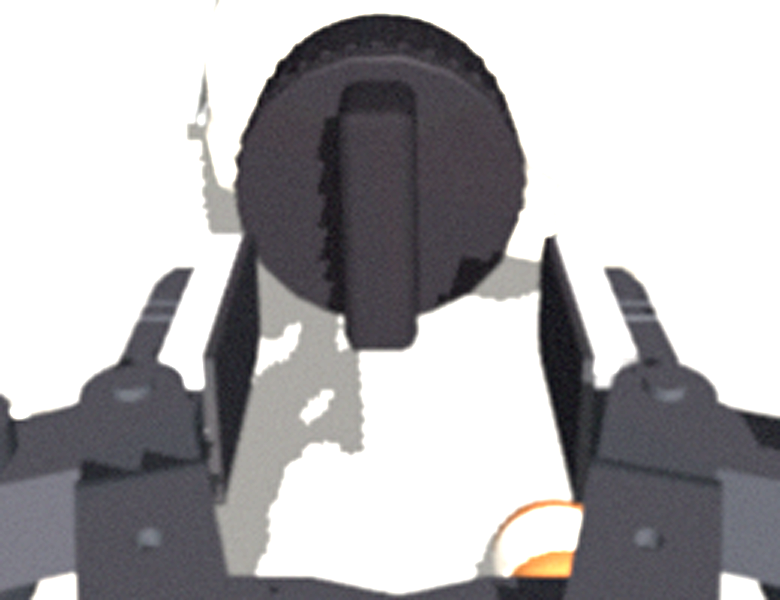

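w6c shows the bar at crop x 343–415, centre about 379, between jaws whose midpoint is about 400. The bar is parallel to the pads and the cap sits slightly to the left. I'll turn that into an offset relative to the jaws.

```bash
python3 - <<'E'
from h import *
c=np.load("w6.npy",allow_pickle=True).item();s=observe();R=s['tool_rot'];p=s['eef_pos']
f=lambda x,y:(150+(x+.5)/3-.5,180+(y+.5)/3-.5)
for n,q,zs in(("nearL",(342,112),(.233,.228)),("nearR",(415,112),(.233,.228)),("farL",(350,348),(.233,.228)),("farR",(413,348),(.233,.228)),("deck L",(237,175),(.213,.208)),("deck R",(523,175),(.213,.208)),("jawL tip",(255,237),(.2545,)),("jawR",(545,238),(.2545,))):
    print(n,[ (1000*R.T@(atz(ray(c,f(*q)),z)-p)).round(1) for z in zs])
E
```

```text
nearL [array([ -9. , -25.4,  87.5]), array([ -9.3, -23.6,  92.5])]
nearR [array([  3.3, -25.4,  87.6]), array([  3.4, -23.6,  92.6])]
farL [array([-8.3, 20.7, 87.5]), array([-8.6, 23.9, 92.5])]
farR [array([ 3.3, 20.7, 87.6]), array([ 3.4, 23.9, 92.6])]
deck L [array([-30.9,  -5.3, 107.5]), array([-31.8,  -3.1, 112.5])]
deck R [array([ 24.8,  -5.3, 107.6]), array([ 25.5,  -3.2, 112.6])]
jawL tip [array([-21.3, -12.7,  66. ])]
jawR [array([ 22.9, -12.6,  66.1])]
```

The bar centre is −3.5 mm from the jaw middle along tool x, and about 0 in y. I'll centre the jaws, narrow them and come down short of the deck.

```bash
python3 -m pendant '[[-3.5,0,0,0,0,0],[-3.5,0,0,0,0,0],[-3.5,0,8,0,0,0],[-3.5,0,16,0,0,0],[-3.5,0,24,0,0,0],[-3.5,0,24,0,0,0]]' 28 40; python3 snap.py w7; python3 - <<'E'
import cv2,numpy as np
im=cv2.imread("pics/w7.png")
q=cv2.resize(im[180:380,150:410],None,fx=3,fy=3,interpolation=cv2.INTER_CUBIC)
cv2.imwrite("pics/w7c.png",np.clip(q.astype(float)*2.5-20,0,255).astype(np.uint8))
E
```

```text
time_s: 6.28
eef_pos: [0.5738, 0.018, 0.295]
tool_rot: [[0.976, 0.217, -0.002], [0.217, -0.976, -0.0], [-0.002, -0.0, -1.0]]
wrist_force: [0.9, 0.2, 0.5]
grip_width: 0.332
6.275 [0.5738 0.018  0.295 ] [-0.457  0.481  0.53   1.735 -0.281  1.002  0.394] 0.016332672216397674 [0.86 0.17 0.47] [-0.01 -0.    0.04]
```

View pics/w7c.png

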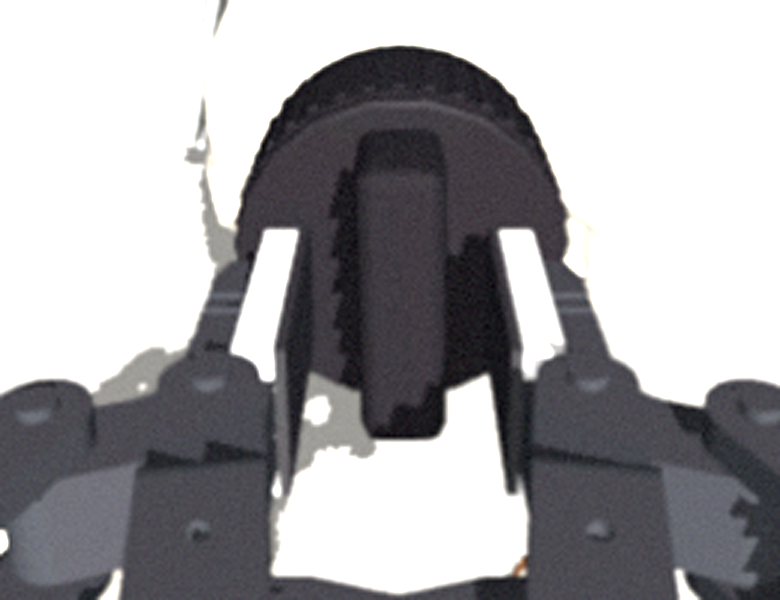

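w7c shows the bar (358–444) centred between the pads (308–490). Next I'll feel for the deck.

```bash
python3 -m pendant '[[0,0,3,0,0,0],[0,0,6,0,0,0],[0,0,7,0,0,0]]' 22; python3 -m pendant '[[0,0,1,0,0,0],[0,0,1,0,0,0]]';python3 -m pendant '[[0,0,1,0,0,0],[0,0,1,0,0,0]]'
```

```text
time_s: 6.7
eef_pos: [0.5741, 0.0179, 0.2887]
tool_rot: [[0.976, 0.217, -0.0], [0.217, -0.976, -0.0], [-0.0, -0.0, -1.0]]
wrist_force: [0.3, 0.1, 0.2]
grip_width: 0.259
time_s: 6.95
eef_pos: [0.5741, 0.0179, 0.2879]
tool_rot: [[0.976, 0.217, -0.0], [0.217, -0.976, -0.0], [-0.0, 0.0, -1.0]]
wrist_force: [-0.4, 0.4, 0.6]
grip_width: 0.259
time_s: 7.2
eef_pos: [0.5741, 0.0179, 0.2869]
tool_rot: [[0.976, 0.217, -0.0], [0.217, -0.976, -0.0], [-0.0, 0.0, -1.0]]
wrist_force: [-0.6, 0.3, 0.1]
grip_width: 0.26
```

```bash
python3 -m pendant '[[0,0,1,0,0,0],[0,0,1,0,0,0]]'; python3 -m pendant '[[0,0,1,0,0,0],[0,0,1,0,0,0]]';python3 -m pendant '[[0,0,1,0,0,0],[0,0,1,0,0,0]]'|grep -E 'pos|force'
```

```text
time_s: 7.45
eef_pos: [0.5741, 0.0179, 0.2859]
tool_rot: [[0.976, 0.217, 0.0], [0.217, -0.976, -0.0], [0.0, 0.0, -1.0]]
wrist_force: [-0.6, -0.1, -0.7]
grip_width: 0.258
time_s: 7.7
eef_pos: [0.5742, 0.0179, 0.2851]
tool_rot: [[0.976, 0.217, 0.0], [0.217, -0.976, 0.0], [0.0, -0.0, -1.0]]
wrist_force: [-0.4, 0.6, 4.0]
grip_width: 0.257
eef_pos: [0.5742, 0.0179, 0.284]
wrist_force: [-1.5, -0.2, 4.8]
```

Contact with the deck at TCP z about 0.2855. Now I'll grip the bar.

```bash
python3 -m pendant '[[0,0,0,0,0,0],[0,0,0,0,0,0],[0,0,0,0,0,0],[0,0,0,0,0,0]]' 8 50; python3 snap.py w8; 
```

```text
time_s: 8.45
eef_pos: [0.5743, 0.0179, 0.2841]
tool_rot: [[0.976, 0.217, 0.001], [0.217, -0.976, 0.0], [0.001, 0.0, -1.0]]
wrist_force: [-0.6, 1.0, 5.0]
grip_width: 0.151
8.45 [0.5743 0.0179 0.2841] [-0.453  0.492  0.524  1.751 -0.289  0.976  0.402] 0.0008770730081349683 [-0.61  1.02  5.03] [-0.01  0.13  0.03]
```

```bash
for i in 1 2; do python3 -m pendant '[[0,0,1,0,0,0],[0,0,1,0,0,0]]'|grep -E 'pos|force'; done
```

```text
eef_pos: [0.5743, 0.0179, 0.2835]
wrist_force: [-3.0, 0.5, 10.8]
eef_pos: [0.5743, 0.0179, 0.2829]
wrist_force: [-4.0, 0.3, 13.9]
```

```bash
python3 -m pendant '[[0,0,0.5,0,0,0],[0,0,0.5,0,0,0]]'|grep -E 'pos|force'; python3 -c "
from cell import *;print(observe()['ft_torque'])"
```

```text
eef_pos: [0.5743, 0.0178, 0.2828]
wrist_force: [-4.4, 1.1, 17.7]
[ 0.19460203  1.23790678 -0.00708091]
```

It stops hard at 0.2828, so block is on block. I'll turn anticlockwise (−rz) while pressed until it drops.

```bash
cat > st.py <<'E'
from cell import *
import numpy as np
s=observe();R=s['tool_rot'];print("t%.2f"%s['time_s'],s['eef_pos'].round(4),"yaw%.1f"%np.degrees(np.arctan2(R[1,0],R[0,0])),"F",s['wrist_force'].round(1),"M",s['ft_torque'].round(2),"j7 %.2f"%s['joint_pos'][6],"w%.3f"%s['grip_width'])
E
python3 -m pendant '[[0,0,0,0,0,-4],[0,0,0,0,0,-8],[0,0,0,0,0,-10],[0,0,0,0,0,-10]]'>/dev/null; python3 st.py; python3 -m pendant '[[0,0,0,0,0,-4],[0,0,0,0,0,-8],[0,0,0,0,0,-10],[0,0,0,0,0,-10]]'>/dev/null; python3 st.py
```

```text
t9.75 [0.5742 0.0178 0.2828] yaw22.6 F [-5.3 -0.  17.5] M [0.11 1.26 0.03] j7 0.55 w0.144
t10.25 [0.5741 0.0177 0.2827] yaw32.6 F [-5.   0.5 17. ] M [ 0.07  1.22 -0.03] j7 0.69 w0.154
```

```bash
for i in 1 2; do python3 -m pendant '[[0,0,0,0,0,-4],[0,0,0,0,0,-8],[0,0,0,0,0,-10],[0,0,0,0,0,-10]]'>/dev/null; python3 st.py; done
```

```text
t10.75 [0.574  0.0176 0.2823] yaw42.6 F [-4.8 -0.8 13.3] M [-0.02  1.05  0.02] j7 0.84 w0.150
t11.25 [0.5739 0.0176 0.2825] yaw52.6 F [-5.7 -1.1 16.3] M [-0.12  1.25  0.01] j7 0.98 w0.153
```

At yaw 43° there was a slight dip, but too little press to drop in. I'll press a bit more here.

```bash
python3 -m pendant '[[-0.3,0,0.7,0,0,0],[-0.3,0,0.7,0,0,0]]'>/dev/null; python3 st.py;python3 -m pendant '[[-0.3,0,0.6,0,0,0],[-0.3,0,0.6,0,0,0]]'>/dev/null; python3 st.py
```

```text
t11.50 [0.5739 0.0176 0.2822] yaw52.5 F [-5.3  0.2 20. ] M [ 0.03  1.48 -0.01] j7 0.98 w0.150
t11.75 [0.5739 0.0175 0.2819] yaw52.5 F [-7.  1. 21.] M [ 0.22  1.61 -0.02] j7 0.98 w0.150
```

```bash
for i in 1 2 3; do python3 -m pendant '[[0,0,0,0,0,-4],[0,0,0,0,0,-7],[0,0,0,0,0,-7]]'>/dev/null; python3 st.py; done
```

```text
t12.12 [0.5738 0.0174 0.2824] yaw59.6 F [-8.1  1.4 27.4] M [0.14 1.97 0.03] j7 1.09 w0.151
t12.50 [0.5738 0.0173 0.2826] yaw66.6 F [-8.1  0.2 27.6] M [0.12 2.11 0.01] j7 1.19 w0.149
t12.88 [0.5737 0.0173 0.2826] yaw73.6 F [-9.1 -0.3 29.2] M [-0.02  2.16  0.  ] j7 1.29 w0.151
```

It rose back onto the blocks (0.2826, 27–29 N), so the gap lies near yaw 45–52°. I'll turn back clockwise into it with this press and relieve the side force.

```bash
python3 -m pendant '[[0,-0.6,0,0,0,4],[0,-0.6,0,0,0,8],[0,-0.6,0,0,0,10],[0,-0.6,0,0,0,10]]'>/dev/null; python3 st.py; python3 -m pendant '[[0,0,0,0,0,4],[0,0,0,0,0,7],[0,0,0,0,0,7]]'>/dev/null; python3 st.py
```

```text
t13.38 [0.5736 0.0174 0.2826] yaw63.5 F [-7.2  1.2 26.4] M [-0.04  1.63 -0.02] j7 1.15 w0.144
t13.75 [0.5737 0.0175 0.2823] yaw56.5 F [-5.7  0.9 22.8] M [ 0.02  1.44 -0.06] j7 1.04 w0.151
```

```bash
python3 -m pendant '[[0,0,0,0,0,2],[0,0,0,0,0,4],[0,0,0,0,0,4]]'>/dev/null; python3 st.py; python3 -m pendant '[[0,0,0,0,0,2],[0,0,0,0,0,4],[0,0,0,0,0,4]]'>/dev/null; python3 st.py
```

```text
t14.12 [0.5737 0.0175 0.282 ] yaw52.5 F [-4.7 -0.4 20.6] M [0.02 1.17 0.05] j7 0.98 w0.152
t14.50 [0.5737 0.0176 0.2815] yaw48.5 F [-3.2  0.6 15.5] M [ 0.07  0.71 -0.02] j7 0.93 w0.152
```

Dropping in: 0.2815 at 15.5 N. I'll centre the gap and press deeper.

```bash
python3 -m pendant '[[0,0,0,0,0,2],[0,0,0,0,0,3],[0,0,0,0,0,3]]'>/dev/null; python3 st.py; python3 -m pendant '[[0,0,0.7,0,0,0],[0,0,0.7,0,0,0]]'>/dev/null; python3 st.py;python3 -m pendant '[[0,0,0.7,0,0,0],[0,0,0.7,0,0,0]]'>/dev/null; python3 st.py
```

```text
t14.88 [0.5738 0.0176 0.2815] yaw45.5 F [-3.   1.  15.3] M [ 0.06  0.73 -0.02] j7 0.88 w0.148
t15.12 [0.5738 0.0176 0.2809] yaw45.5 F [-3.4  0.7 17. ] M [ 0.08  0.83 -0.03] j7 0.88 w0.154
t15.38 [0.5738 0.0176 0.2803] yaw45.5 F [-4.1  0.8 18.6] M [ 0.08  0.95 -0.08] j7 0.88 w0.153
```

It's riding on the spring now (about 2.7 N/mm), so it's in the gap. I'll keep on to the bottom.

```bash
for i in 1 2 ; do python3 -m pendant '[[0,0,0.7,0,0,0],[0,0,0.7,0,0,0]]'>/dev/null; python3 st.py;done
```

```text
t15.62 [0.5738 0.0176 0.2798] yaw45.5 F [-4.3  0.2 20.3] M [0.15 1.1  0.04] j7 0.88 w0.149
t15.88 [0.5738 0.0176 0.2798] yaw45.5 F [-6.2  1.  26.4] M [0.15 1.54 0.  ] j7 0.88 w0.155
```

Meshed and bottomed at 0.2798. Now I'll drive it anticlockwise, easing slightly and watching the torque.

```bash
python3 -m pendant '[[-0.2,-0.2,-0.2,0,0,-3],[-0.2,-0.2,-0.2,0,0,-6],[-0.2,-0.2,-0.2,0,0,-9],[-0.2,-0.2,-0.2,0,0,-9]]'>/dev/null; python3 st.py; for i in 1 2; do python3 -m pendant '[[0,0,0,0,0,-3],[0,0,0,0,0,-6],[0,0,0,0,0,-6]]'>/dev/null; python3 st.py; done
```

```text
t16.38 [0.5739 0.0175 0.2798] yaw54.6 F [-3.4 -0.2 22.7] M [ 0.11  0.87 -0.1 ] j7 1.01 w0.150
t16.75 [0.5742 0.0174 0.2798] yaw60.6 F [-2.7 -0.4 21.7] M [-0.05  0.63 -0.21] j7 1.10 w0.148
t17.12 [0.5743 0.0174 0.2798] yaw66.6 F [-1.6  0.2 20.5] M [-0.    0.47 -0.16] j7 1.19 w0.154
```

Torque −0.2 N m: the blocks are engaged and driving. I'll continue with the press topped up a little.

```bash
python3 -m pendant '[[0,0,0.2,0,0,-3],[0,0,0.2,0,0,-6],[0,0,0.2,0,0,-8],[0,0,0.2,0,0,-8]]'>/dev/null; python3 st.py; for i in 1 2; do python3 -m pendant '[[0,0,0,0,0,-3],[0,0,0,0,0,-6],[0,0,0,0,0,-8],[0,0,0,0,0,-8]]'>/dev/null; python3 st.py; done
```

```text
t17.62 [0.5746 0.0175 0.2798] yaw74.5 F [-2.2 -0.9 21.7] M [-0.01  0.36 -0.15] j7 1.31 w0.149
t18.12 [0.5747 0.0175 0.2798] yaw82.5 F [-0.7  0.4 21.6] M [ 0.03  0.2  -0.18] j7 1.43 w0.152
t18.62 [0.5748 0.0175 0.2798] yaw90.5 F [-0.7  0.6 20.3] M [-0.02  0.16 -0.17] j7 1.54 w0.149
```

```bash
python3 -m pendant '[[0,0,0.2,0,0,-3],[0,0,0.2,0,0,-6],[0,0,0.2,0,0,-6]]'>/dev/null; python3 st.py; for i in 1 2; do python3 -m pendant '[[0,0,0,0,0,-3],[0,0,0,0,0,-6],[0,0,0,0,0,-6]]'>/dev/null; python3 st.py; done
```

```text
t19.00 [0.5748 0.0176 0.2798] yaw96.6 F [-0.2 -0.5 21.4] M [ 0.05  0.27 -0.21] j7 1.63 w0.147
t19.38 [0.5749 0.0177 0.2798] yaw102.6 F [-0.6 -0.8 21.6] M [ 0.09  0.16 -0.12] j7 1.72 w0.148
t19.75 [0.5749 0.0177 0.2798] yaw108.6 F [ 0.3  0.5 22.2] M [ 0.03  0.11 -0.1 ] j7 1.81 w0.148
```

```bash
for i in 1 2 3 4; do python3 -m pendant '[[0,0,0,0,0,-2],[0,0,0,0,0,-3],[0,0,0,0,0,-3]]'>/dev/null; python3 st.py; done
```

```text
t20.12 [0.5749 0.0177 0.2798] yaw111.5 F [-0.6  0.2 21.8] M [-0.01  0.14 -0.12] j7 1.86 w0.151
t20.50 [0.5749 0.0177 0.2798] yaw114.5 F [-1.   0.8 21. ] M [-0.    0.09 -0.16] j7 1.90 w0.150
t20.88 [0.5749 0.0177 0.2798] yaw117.5 F [-0.8  0.8 21.7] M [ 0.04  0.1  -0.13] j7 1.95 w0.147
t21.25 [0.5749 0.0177 0.2798] yaw120.5 F [-0.2  0.5 20.9] M [ 0.08  0.11 -0.16] j7 1.99 w0.151
```

```bash
for i in 1 2 3; do python3 -m pendant '[[0,0,0,0,0,-1],[0,0,0,0,0,-2],[0,0,0,0,0,-2]]'>/dev/null; python3 st.py; done
```

```text
t21.62 [0.5749 0.0178 0.2798] yaw122.5 F [-0.  -0.1 21.4] M [ 0.08  0.15 -0.15] j7 2.02 w0.150
t22.00 [0.5749 0.0178 0.2798] yaw124.5 F [-0.2 -0.1 21.9] M [ 0.07  0.07 -0.09] j7 2.05 w0.153
t22.38 [0.5749 0.0178 0.2798] yaw126.5 F [-0.9 -0.1 22.3] M [ 0.08  0.13 -0.12] j7 2.08 w0.150
```

```bash
for i in 1 2 3 4; do python3 -m pendant '[[0,0,0,0,0,-1],[0,0,0,0,0,-2],[0,0,0,0,0,-2]]'>/dev/null; python3 st.py; done
```

```text
t22.75 [0.5749 0.0177 0.2798] yaw128.5 F [-0.7  0.5 21.2] M [ 0.02  0.12 -0.19] j7 2.11 w0.150
t23.12 [0.5749 0.0177 0.2798] yaw130.5 F [-0.3 -0.3 21.4] M [-0.04  0.16 -0.22] j7 2.14 w0.150
t23.50 [0.5749 0.0176 0.2798] yaw132.5 F [-0.8 -1.5 21.6] M [-0.02  0.16 -0.35] j7 2.17 w0.151
t23.88 [0.5749 0.0178 0.2798] yaw134.5 F [-0.8  0.6 21.4] M [ 0.12  0.22 -0.36] j7 2.20 w0.152
```

Torque has risen to −0.36 N m at about 134°, so this is the stop. I'll ease back 3° to unload it and lift gently.

```bash
python3 -m pendant '[[0,0,0,0,0,1.5],[0,0,0,0,0,3],[0,0,-2,0,0,3],[0,0,-2,0,0,3]]'>/dev/null; python3 st.py; python3 -m pendant '[[0,0,-2,0,0,0],[0,0,-4,0,0,0],[0,0,-5,0,0,0],[0,0,-5,0,0,0]]'>/dev/null; python3 st.py; python3 -m pendant '[[0,0,-2,0,0,0],[0,0,-3,0,0,0],[0,0,-3,0,0,0]]'>/dev/null; python3 st.py
```

```text
t24.38 [0.5749 0.0179 0.2814] yaw131.5 F [ 1.1 -0.  18.4] M [ 0.1  -0.22 -0.06] j7 2.16 w0.151
t24.88 [0.5741 0.0175 0.2847] yaw131.5 F [ 4.  -0.3  5.2] M [-0.15 -0.93 -0.  ] j7 2.16 w0.149
t25.25 [0.5729 0.0176 0.2871] yaw131.5 F [ 3.7 -0.5  3.3] M [-0.24 -0.73 -0.08] j7 2.16 w0.148
```

```bash
python3 -m pendant '[[-0.3,0.3,-2,0,0,0],[-0.3,0.3,-3,0,0,0],[-0.3,0.3,-3,0,0,0]]'>/dev/null; python3 st.py;  python3 -m pendant '[[-0.3,0.3,-2,0,0,0],[-0.3,0.3,-4,0,0,0],[-0.3,0.3,-4,0,0,0]]'>/dev/null; python3 st.py
```

```text
t25.62 [0.5725 0.0177 0.2895] yaw131.6 F [ 0.3 -0.1 -2.3] M [-0.12  0.05  0.06] j7 2.16 w0.150
t26.00 [0.5738 0.0177 0.2943] yaw131.6 F [ 0.   0.5 -0.6] M [-0.01 -0.01 -0.02] j7 2.16 w0.150
```

Free: 9 mm up with only −0.6 N. I'll lift clear and check that the whole cap came.

```bash
python3 -m pendant '[[0,0,-5,0,0,0],[0,0,-12,0,0,0],[0,0,-25,0,0,0],[0,0,-45,0,0,0],[0,0,-65,0,0,0],[0,0,-80,0,0,0],[0,0,-80,0,0,0]]'>/dev/null; python3 st.py; python3 snap.py w9; python3 - <<'E'
from h import *
f=grab_frame("scene")[:,:,::-1];cv2.imwrite("pics/s2.png",cv2.resize(f[165:305,240:440],None,fx=4,fy=4,interpolation=cv2.INTER_CUBIC))
E
```

```text
t26.88 [0.5741 0.0176 0.3755] yaw131.5 F [-0.5 -1.2 -0.9] M [-0.06  0.03 -0.01] j7 2.16 w0.152
26.875 [0.5741 0.0176 0.3755] [-0.079  0.367 -0.048  1.598  0.019  1.174  2.164] 0.03836182376116301 [-0.47 -1.25 -0.9 ] [-0.06  0.03 -0.01]
```

View pics/s2.png

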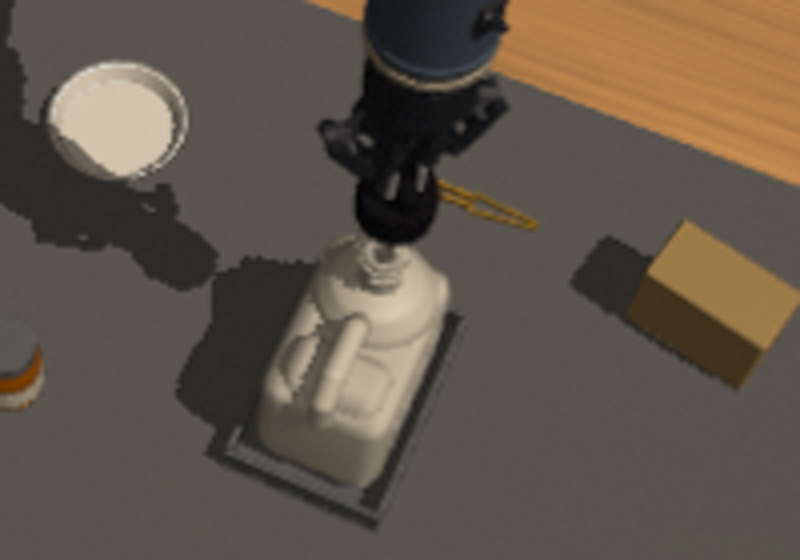

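View pics/w9.png

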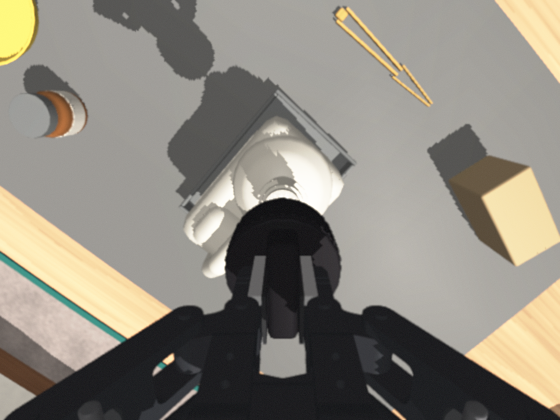

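The cap is off and held upright with the neck bare. Now I'll refine the dish centre by fitting its rim in w3 and w4.

```bash
python3 - <<'E'
from h import *
for n,box in(("w3",(140,245,40,140)),("w4",(185,285,110,215))):
    im=cv2.imread(f"pics/{n}.png");a,b,c,d=box
    cv2.imwrite(f"pics/{n}dish.png",cv2.resize(im[a:b,c:d],None,fx=5,fy=5,interpolation=cv2.INTER_CUBIC))
E
```

```text
(no output)
```

View pics/w4dish.png

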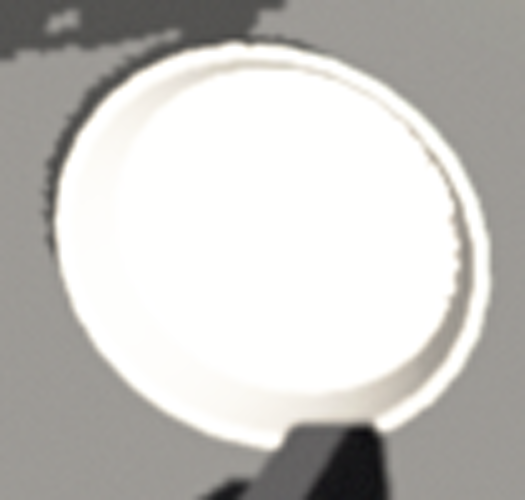

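View pics/w3dish.png

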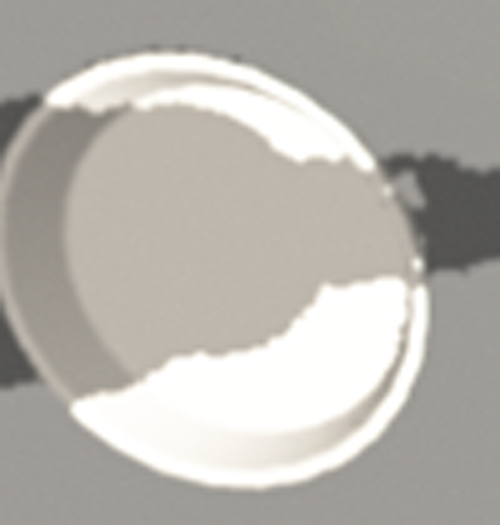

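w4dish shows the rim spanning about (57,215)–(490,275), top (245,43). w3dish spans (2,225)–(428,320), top (175,52), bottom (255,487).

```bash
python3 - <<'E'
from h import *
from scipy.optimize import least_squares
P={"w4":((110,185),[(57,215),(88,125),(160,62),(245,43),(340,70),(420,130),(472,205),(490,275),(460,355),(170,410),(90,320)]),
"w3":((40,140),[(2,225),(45,103),(100,67),(175,52),(260,72),(350,133),(405,210),(428,320),(400,402),(340,462),(255,487),(160,462),(75,408)])}
C={n:np.load(n+".npy",allow_pickle=True).item() for n in P}
X={n:[ray(C[n],(o[0]+(x+.5)/5-.5,o[1]+(y+.5)/5-.5)) for x,y in q] for n,(o,q) in P.items()}
def res(p,ks,z=None):
    return [1000*(np.linalg.norm((atz(r,p[2] if z is None else z)-p[:3] if z is None else atz(r,z)-np.r_[p[:2],z])[:2])-.062) for k in ks for r in X[k]]
for ks in(["w3"],["w4"],["w3","w4"]):
    r=least_squares(res,[.456,-.267],args=(ks,.0215));print(ks,r.x.round(4),np.sqrt(np.mean(r.fun**2)).round(2))
r=least_squares(res,[.456,-.267,.022],args=(["w3","w4"],));print(r.x.round(4),np.sqrt(np.mean(r.fun**2)).round(2))
E
```

```text
['w3'] [ 0.4551 -0.2637] 1.14
['w4'] [ 0.4551 -0.2654] 1.6
['w3', 'w4'] [ 0.4551 -0.2646] 1.49
[ 0.4561 -0.2685  0.0144] 0.98
```

The dish centre is about (0.4555, −0.266), and four views agree within 3 mm. I'll carry the cap over it at height, turning the wrist back 40° to stay in range.

```bash
python3 -m pendant '[[-7,-14,0,0,0,4],[-22,-45,0,0,0,8],[-38,-80,0,0,0,13],[-56,-116,0,0,0,18],[-74,-152,0,0,0,23],[-92,-188,0,0,0,28],[-108,-222,0,0,0,33],[-122,-252,0,0,0,37],[-130,-269,0,0,0,40],[-134,-277,0,0,0,40],[-134,-277,0,0,0,40]]'>/dev/null; python3 st.py; python3 snap.py w10
```

```text
t28.35 [ 0.4555 -0.2661  0.3738] yaw91.6 F [ 0.3 -0.5 -0.7] M [ 0.01 -0.06  0.03] j7 2.11 w0.149
28.35 [ 0.4555 -0.2661  0.3738] [ 0.29   0.301  0.204  1.718 -0.067  1.13   2.113] 0.015982266003811134 [ 0.28 -0.53 -0.73] [ 0.01 -0.06  0.03]
```

View pics/w10.png

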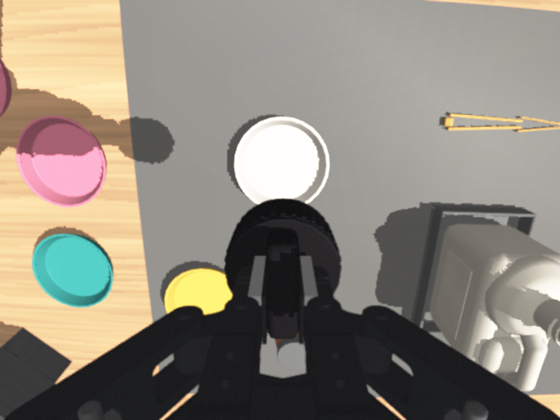

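w10 shows the white dish at (281,160), laterally in line with the cap at (283,245). Descending now, stopping above the rim to look.

```bash
python3 -m pendant '[[0,0,15,0,0,0],[0,0,45,0,0,0],[0,0,80,0,0,0],[0,0,115,0,0,0],[0,0,150,0,0,0],[0,0,180,0,0,0],[0,0,200,0,0,0],[0,0,214,0,0,0],[0,0,222,0,0,0],[0,0,222,0,0,0]]'>/dev/null; python3 st.py; python3 snap.py w11; python3 - <<'E'
from h import *
f=grab_frame("scene")[:,:,::-1];cv2.imwrite("pics/s3.png",cv2.resize(f[130:250,200:360],None,fx=5,fy=5,interpolation=cv2.INTER_CUBIC))
E
```

```text
t29.65 [ 0.4553 -0.2663  0.1518] yaw91.6 F [ 0.7 -0.4 -1.4] M [ 0.01 -0.02  0.04] j7 2.18 w0.152
29.65 [ 0.4553 -0.2663  0.1518] [ 0.344  0.561  0.144  2.005 -0.138  0.586  2.179] 0.018808933822742655 [ 0.65 -0.38 -1.39] [ 0.01 -0.02  0.04]
```

View pics/w11.png

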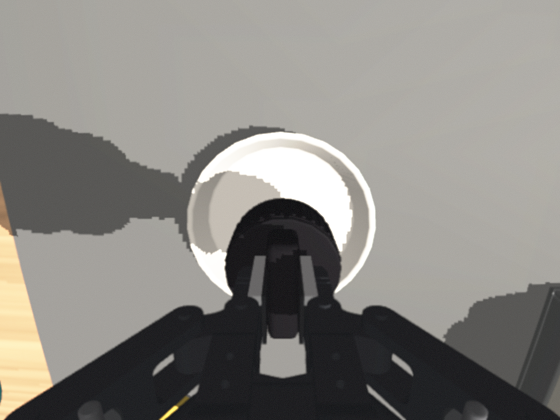

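View pics/s3.png

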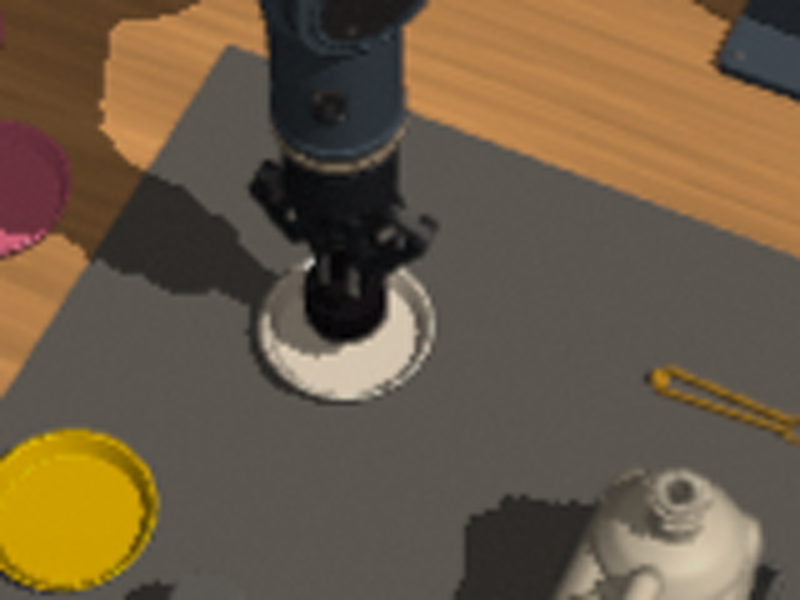

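w11 shows the dish centre column about 281 and the cap about 283, and the scene view agrees. Lowering on, then feeling for the floor.

```bash
python3 -m pendant '[[0,0,8,0,0,0],[0,0,18,0,0,0],[0,0,26,0,0,0],[0,0,32,0,0,0],[0,0,34,0,0,0],[0,0,34,0,0,0]]'>/dev/null; python3 st.py; for i in 1 2; do python3 -m pendant '[[0,0,1,0,0,0],[0,0,1.5,0,0,0],[0,0,1.5,0,0,0]]'>/dev/null; python3 st.py; done
```

```text
t30.50 [ 0.4553 -0.2665  0.118 ] yaw91.5 F [-0.5  0.1 -0.6] M [ 0.05  0.   -0.05] j7 2.19 w0.152
t30.88 [ 0.4553 -0.2664  0.1167] yaw91.5 F [-0.8 -0.1 -0.4] M [ 0.02  0.02 -0.03] j7 2.19 w0.151
t31.25 [ 0.4553 -0.2664  0.1151] yaw91.5 F [-0.  -0.4 -1. ] M [0.01 0.01 0.  ] j7 2.19 w0.151
```

```bash
for i in 1 2 3; do python3 -m pendant '[[0,0,0.5,0,0,0],[0,0,1,0,0,0],[0,0,1,0,0,0]]'>/dev/null; python3 st.py; done
```

```text
t31.62 [ 0.4553 -0.2664  0.1141] yaw91.5 F [-0.2 -0.1 -0.8] M [-0.01 -0.05  0.02] j7 2.19 w0.149
t32.00 [ 0.4553 -0.2665  0.1132] yaw91.5 F [-0.8  0.7  1.6] M [ 0.03  0.08 -0.03] j7 2.19 w0.150
t32.38 [ 0.4553 -0.2664  0.1131] yaw91.5 F [-3.2  1.7 15.8] M [0.53 0.7  0.01] j7 2.19 w0.152
```

Contact at 0.1132, as expected. I'll ease off the pressure, then release gently.

```bash
python3 -m pendant '[[0,0,-1,0,0,0],[0,0,-1.0,0,0,0]]'>/dev/null; python3 st.py; python3 -m pendant '[[0,0,0,0,0,0],[0,0,0,0,0,0],[0,0,0,0,0,0],[0,0,0,0,0,0]]' 26 20 >/dev/null; python3 st.py; python3 snap.py w12;  python3 - <<'E'
from h import *
im=cv2.imread("pics/w12.png")
q=cv2.resize(im[150:380,130:430],None,fx=2.6,fy=2.6,interpolation=cv2.INTER_CUBIC)
cv2.imwrite("pics/w12c.png",np.clip(q.astype(float)*2-10,0,255).astype(np.uint8))
E
```

```text
t32.62 [ 0.4554 -0.2665  0.1132] yaw91.5 F [-1.3  0.3  4.2] M [0.23 0.22 0.  ] j7 2.19 w0.150
t33.12 [ 0.4553 -0.2664  0.1131] yaw91.5 F [-0.2 -0.4 -0.1] M [ 0.02  0.01 -0.01] j7 2.19 w0.303
33.125 [ 0.4553 -0.2664  0.1131] [ 0.359  0.623  0.123  2.033 -0.152  0.494  2.191] 0.0030672293913315777 [-0.21 -0.39 -0.15] [ 0.02  0.01 -0.01]
```

View pics/w12c.png

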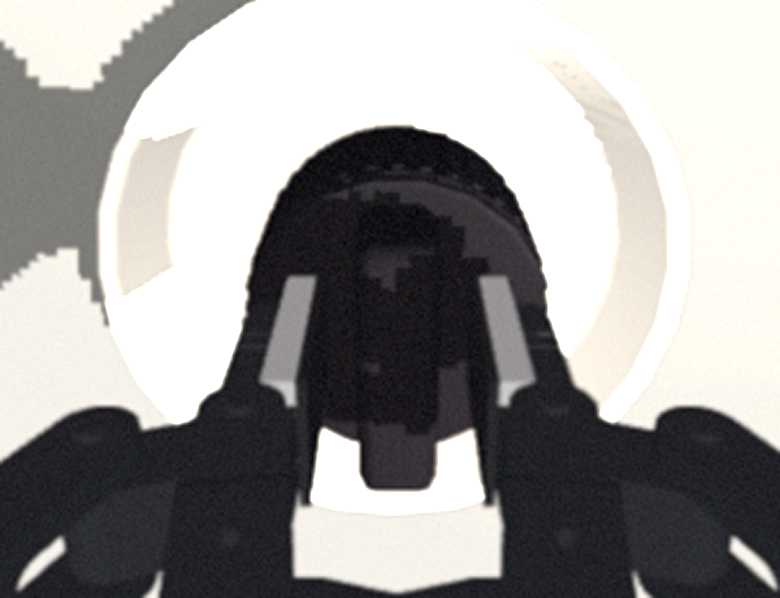

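Pads (318, 478) are clear of the bar (362–437). I'll rise straight up and check.

```bash
python3 -m pendant '[[0,0,-3,0,0,0],[0,0,-10,0,0,0],[0,0,-25,0,0,0],[0,0,-50,0,0,0],[0,0,-85,0,0,0],[0,0,-120,0,0,0],[0,0,-160,0,0,0],[0,0,-200,0,0,0],[0,0,-230,0,0,0],[0,0,-230,0,0,0]]'>/dev/null; python3 st.py; python3 -m pendant '[[10,-20,0,0,0,0],[40,-40,0,0,0,0],[80,-40,0,0,0,0],[110,-40,0,0,0,0],[110,-40,0,0,0,0],[110,-40,0,0,0,0]]'>/dev/null; python3 st.py; python3 snap.py w13;python3 - <<'E'
from h import *
f=grab_frame("scene")[:,:,::-1];cv2.imwrite("pics/s4.png",cv2.resize(f[130:350,180:450],None,fx=2.7,fy=2.7,interpolation=cv2.INTER_CUBIC))
f=grab_frame("top")[:,:,::-1];cv2.imwrite("pics/t4.png",cv2.resize(f[150:290,150:350],None,fx=4,fy=4,interpolation=cv2.INTER_CUBIC))
E
```

```text
t34.42 [ 0.4557 -0.2669  0.3465] yaw91.5 F [ 0.2 -0.7 -0.5] M [0.01 0.04 0.02] j7 2.12 w0.302
t35.17 [ 0.4121 -0.1581  0.3432] yaw91.5 F [0.4 0.1 0.1] M [-0.05 -0.01 -0.01] j7 1.90 w0.300
35.175 [ 0.4121 -0.1581  0.3432] [ 0.123  0.19   0.166  1.959 -0.037  0.996  1.903] 0.013497640409567694 [0.36 0.11 0.13] [-0.05 -0.01 -0.01]
```

View pics/w13.png

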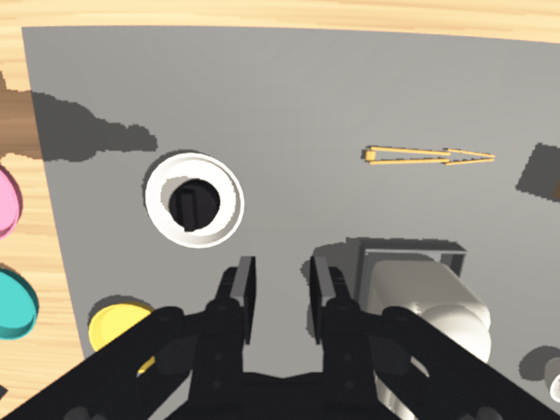

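View pics/s4.png

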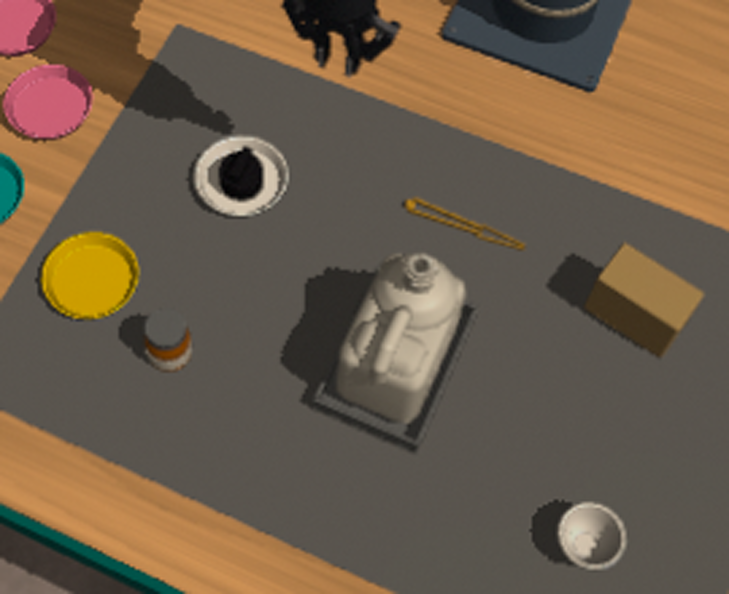

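View pics/t4.png

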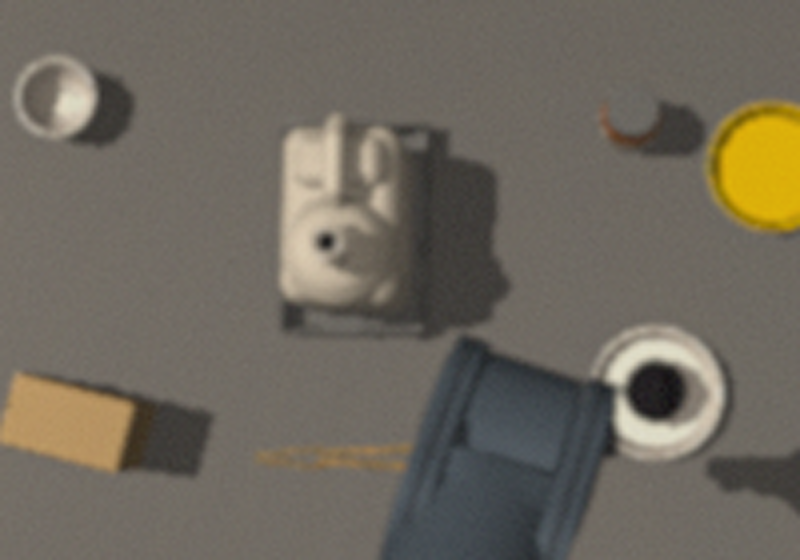

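The cap stands upright in the middle of the dish: top crop cap (656,390), dish (658,392). The brick, ramekin and jar are at the same pixels as at the start. The tweezers match in the scene view; the arm covers part of them in the top view. Handing in.

```bash
python3 -c "
from cell import *
print(close_job())"
```

```text
the job is handed in; nothing more can be done
None
```

The jug is open and the job is handed in: the cap stands upright in the middle of the white drip dish, let go, with the arm clear. It took about 35 s of the 72 s.

- **Opening:** I gripped the finger bar and pressed, and it stopped hard block on block. My first pass turned through the gap with too little press, so I turned back about 28° to find it. The cap meshed at 26 N, and I drove it roughly 80° anticlockwise at 20–23 N until I felt the stop at about 0.36 N m. Then I eased back 3° and lifted it off.
- **Force on the jug:** the highest reading was about 31 N, while I was searching on the blocks; the limit is 70 N.
- **Placing:** the floor contact came where expected, but the last 1 mm step pushed to about 16 N for a moment. I eased that to 4 N before opening the fingers.
- **Last checks:** in the top view the cap and dish centres agree within about 1 mm. The brick, small bowl and flux jar are at the same pixels as at the start. The tweezers looked unmoved in the scene view, but the arm hid part of them from the top camera.
- **Disagreement:** the wrist-camera outline fit put the cap 8 mm lower than the stated height, apparently a small camera bias. I used the jaws and the touch on the deck instead, and that touch agreed with the stated height.

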